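# Take the pile of microtome accessories apart and put each on its rest

### The job

Someone left the accessories of the cutting station in one pile on a low bar. Take the pile apart from the top down, one thing at a time without shoving or dropping anything, and lay each flat, right way up, centred and lengthwise on the aluminium rest made to its width and length: first the tissue block, then the blade dispenser, the timer and last the slide comb. Leave the small white vial where it stands, and let everything you have put down stay in place.

Things in the scene. Friction and masses are not known exactly. Their poses are not given: they have to be found in the camera images.
- block: Tissue block: an off-white wax block with a reddish section on a white plastic cassette, 28 (x) x 41 (y) x 10 (z) mm, 15 g. Top of the pile at the start, its long side roughly along the pile. Origin: centre of its underside; z up. The lowest 2 mm are a 28 x 41 mm plastic flange, above it the wax is 24 x 34 mm (its centre at y = +1 mm). Grasp across x.
- dispenser: Blade dispenser: flat white case with a blue ribbed slider on top, 30 (x) x 72 (y) x 16 (z) mm, 40 g. Second from the top; the block lies on its slider, 15.5 mm above its underside. Origin: under the middle of its case; along y the solid case reaches from -30 to +36 mm; z up. Grasp across x.
- timer: Lab timer lying on its back: white, with a dark display and round buttons, 62 (x) x 68 (y) x 20 (z) mm, 70 g, edges rounded (about 54 mm wide near the top), flat top face 18 mm above its underside, which carries the dispenser. Third from the top. Origin: centre of its underside; z up. Grasp across x (62 mm).
- comb: Slide comb: flat ivory plastic strip with slots, 44 (x) x 130 (y) x 5.5 (z) mm, 50 g, bottom of the pile, carrying the timer, which overhangs its long sides by about 9 mm. It lies along a plain fixed bar, 28 mm wide, 100 mm long, 10 mm high, that stays behind. Origin: centre of its underside; y along its length; z up. Grasp across x (44 mm) near the middle.
- block_rest_bed (a point): Smallest aluminium rest: 28 mm wide (x), 68 mm long (y), 58 mm between its two end cheeks, for the tissue block. Point: centre of the bed's top face, 8 mm above the worktop, where the thing's underside belongs; y along the rest, z up. Cheeks 5 mm thick, 9 mm above the bed; long sides open, flush with the thing's sides, so fingers pass down beside them. Fixed.
- dispenser_rest_bed (a point): Narrow aluminium rest of middle length: 30 mm wide (x), 100 mm long (y), 90 mm between its two end cheeks, for the blade dispenser. Point: centre of the bed's top face, 8 mm above the worktop, where the thing's underside belongs; y along the rest, z up. Cheeks 5 mm thick, 9 mm above the bed; long sides open, flush with the thing's sides, so fingers pass down beside them. Fixed.
- timer_rest_bed (a point): Broadest aluminium rest: 62 mm wide (x), 96 mm long (y), 86 mm between its two end cheeks, for the timer. Point: centre of the bed's top face, 8 mm above the worktop, where the thing's underside belongs; y along the rest, z up. Cheeks 5 mm thick, 9 mm above the bed; long sides open, flush with the thing's sides, so fingers pass down beside them. Fixed.
- comb_rest_bed (a point): Longest aluminium rest: 44 mm wide (x), 158 mm long (y), 148 mm between its two end cheeks, for the slide comb. Point: centre of the bed's top face, 8 mm above the worktop, where the thing's underside belongs; y along the rest, z up. Cheeks 5 mm thick, 9 mm above the bed; long sides open, flush with the thing's sides, so fingers pass down beside them. Fixed.
- vial: Bystander: small white screw-cap bottle with a yellow cap, 27 mm across and 50 mm tall, standing loose between the rests. Not to be knocked or moved. Origin: centre of its underside. Behind it (x over 0.47 m, y from 0.02 to 0.33 m) stands a microtome 0.27 m tall: travel between left and right in front of it.
There are look-alikes about, which are no part of the job. Leave any red look-alike of the part that bears block_rest_bed alone.

How it is judged (in metres and radians):
On the way, in this order (a step that is already met when the one before it is completed fails the run):
1. the tissue block lies on its rest, released (horizontal distance between block and block_rest_bed below 0.013 m and z of block in the frame of block_rest_bed between -0.004 and 0.004 m and angle between block's own z axis and vertical below 0.08 rad and angle between the y axis of block and the y axis of block_rest_bed, either way round below 0.2 rad and linear speed of block below 0.03 m/s and contact force between block and the fingers below 0.05 N), for 0.2 s.
2. the blade dispenser lies on its rest, released (horizontal distance between dispenser and dispenser_rest_bed below 0.013 m and z of dispenser in the frame of dispenser_rest_bed between -0.004 and 0.004 m and angle between dispenser's own z axis and vertical below 0.08 rad and angle between the y axis of dispenser and the y axis of dispenser_rest_bed, either way round below 0.2 rad and linear speed of dispenser below 0.03 m/s and contact force between dispenser and the fingers below 0.05 N), for 0.2 s.
3. the timer lies on its rest, released (horizontal distance between timer and timer_rest_bed below 0.013 m and z of timer in the frame of timer_rest_bed between -0.004 and 0.004 m and angle between timer's own z axis and vertical below 0.08 rad and angle between the y axis of timer and the y axis of timer_rest_bed, either way round below 0.2 rad and linear speed of timer below 0.03 m/s and contact force between timer and the fingers below 0.05 N), for 0.2 s.
4. the slide comb lies on its rest, released (horizontal distance between comb and comb_rest_bed below 0.013 m and z of comb in the frame of comb_rest_bed between -0.004 and 0.004 m and angle between comb's own z axis and vertical below 0.08 rad and angle between the y axis of comb and the y axis of comb_rest_bed, either way round below 0.2 rad and linear speed of comb below 0.03 m/s and contact force between comb and the fingers below 0.05 N), for 0.2 s.
At the end, for the whole second after the job is handed in: All four things lie released and still on their own rests: right way up, flat within 0.08 rad, centred within 13 mm in plan, underside within 4 mm of the bed, lengthwise within 0.2 rad (either way round); the vial is within 15 mm of its start (all of step 1 and all of step 2 and all of step 3 and all of step 4 and distance of vial from where it was at the start of the episode below 0.015 m); the robot touches nothing.
It fails at once if the vial is knocked or moved by more than 15 mm (distance of vial from where it was at the start of the episode above 0.015 m).
It fails at once if the pile is shoved: the comb slides more than 30 mm with the timer still on it (distance of comb from where it was at the start of the episode above 0.03 m and height (world z) of comb below 0.022 m and horizontal distance between timer and comb below 0.06 m).
It fails at once if a thing of the pile is dropped (faster than 0.7 m/s less than 30 mm above the worktop) ((linear speed of block above 0.7 m/s and height (world z) of block below 0.03 m) or (linear speed of dispenser above 0.7 m/s and height (world z) of dispenser below 0.03 m) or (linear speed of timer above 0.7 m/s and height (world z) of timer below 0.03 m) or (linear speed of comb above 0.7 m/s and height (world z) of comb below 0.03 m)).
It also fails if it takes over 109 s, if anything falls off the work surface, if the arm or the gripper's body presses on something with over 40 N, if the wrist force passes 120 N, or if a joint passes its speed limit or range.

### The arm

A 6-joint arm with a two-finger parallel gripper is mounted at the origin on a cart in front of the work surface, level with it; the furniture and walls round the work are solid. World frame = base frame: x ahead of the robot, y to its left, z up, the work surface at z = 0. Lengths are in mm, angles in rad, forces in N, time in s.
With the tool pointing down it reaches from about 275 to 750 mm from the base axis. Payload 10.2 kg.
Tool frame: the origin (TCP) lies between the finger pads; the fingertips stand 19 mm ahead of it and the grasp point (between the pads) is the TCP; z points along the fingers, y is the line along which they close (so a half turn about z gives the same grasp; the last joint's range is limited). The gripper opens to 85 mm and grips with 20 to 120 N. Pads are 22 mm wide; open, the fingers measure 114 mm over their backs; the gripper's body (76 mm by 85 mm) begins 54 mm behind the grasp point. The pads swing forward as they close: fully open they stand 13 mm farther back than shut.
Start: joints at [-1.515, 0.313, 1.498, -0, 1.331, -0.223], TCP at [144.468, -504.738, 250.294] pointing down, gripper open.
Joint ranges: [-2.94, 2.94], [-0.97, 2.17], [0.19, 2.56], [-1.23, 4.37], [0.02, 3.11], [-2.88, 2.88]. Speed limits (rad/s): [2.39, 2.39, 3.01, 3.14, 3.14, 3.14].

### API

Orientations are given as a unit quaternion [w, x, y, z].
In Python, from rig import sense, capture, finish_job gives the robot as it stands. The module is installed in compiled form; this text tells all that it offers.
- The arm moves only by the tool move_arm, never from a script. Its argument "moves" is a list of rows, each an object with "turn": the turn, a rotation vector about the tool's x, y, z in rad, a list of three; "translation": the shift along the tool's x, y, z in mm, a list of three; "hand": the opening, from 0 (shut) to 1 (fully open). In form: [{"turn": [wx, wy, wz], "translation": [x, y, z], "hand": hand}, ...]. A call has 1 to 10 rows; each row shifts and turns the commanded pose from where the row before left it, along the tool's axes as they then stand; what a row does not reach is not made up. A row lasts 1/12 s, in which the tool goes at most 41.7 mm and 7.16 degrees, less where a joint would pass 70% of its speed; a pose out of reach is approached as far as the arm can. A call with a gripper value outside its range is refused whole. The fingers move at their own pace and stop on an object; "grip_force" is the grip in N (left out, the last holds). Time passes only in rows, so rows that do not move let the fingers close. It gives the time, the measured TCP pose, the force, the opening and the grip force at its end, in the units of the state.
- sense(): the state, without advancing time (a new reading comes with each control period).
- capture(name): name is "side" or "top"; returns a dict with "image" (400x640x3 uint8, blue, green, red), "z_map" (400x640 float32, mm along the optical axis (not along the pixel's ray), 0 where there is no reading), "vertical_fov" (degrees; the focal length in pixels is half the picture's height over the tangent of half this angle, whatever the lens; pixels are square), "cx", "cy" (the principal point, pixels), "R" (3x3) and "t" (3): a world point X has camera coordinates R X + t. Camera axes: x right, y down, z forward; pixel columns grow to the right and rows downward; lengths in mm; the calibration is good to about 2 mm. A picture is of the moment at which its call begins.
- finish_job(): hands the job in; it is judged then, once.
The state is a dict: "time_s": time; "joints": joint angles; "dq": joint speeds; "tau": joint torques, N m; "eef_pos": TCP position; "ee_rot": TCP orientation; "force": force on the tool from outside, world axes, zero at the start; "wrist_torque": the same for the moment, N m; "grip_width": opening from 0.0 (shut) to 1.0 (fully open); "grip_force": force on a finger pad.
Only numpy, scipy, OpenCV 4.12 (cv2) and the standard library are available. Lean on these libraries where they do the work, as an engineer would, in place of code of your own. Each camera call takes 0.05 s, during which the arm holds its last target. There are 200 camera calls.

## Working session

There is one attempt and no reset: what is moved stays moved. The work goes in short steps, Python scripts to look and compute and a tool call to move; the robot and the scene stay as the last step left them, time stands still between calls to the robot, and variables do not carry over. Pictures are saved under pics/ and viewed, at most 14 in all, crops included, and the job is handed in when it is done.

Besides the shell and the picture viewer there is one more tool, called after "Call:" in YAML: its name, and indented under it one key for each argument. move_arm: Moves the arm, as the interface text tells. Its arguments: {"type":"object","properties":{"moves":{"type":"array","items":{"type":"object","properties":{"turn":{"type":"array","items":{"type":"number"}},"translation":{"type":"array","items":{"type":"number"}},"hand":{"type":"number"}}}},"grip_force":{"type":"number"}},"required":["moves"]}

```bash
mkdir -p pics; cat > h.py <<'E'
import numpy as np, cv2
from rig import sense, capture, finish_job
def cam(n):
    c=capture(n); c['f']=200/np.tan(np.radians(c['vertical_fov'])/2); return c
def pts(c):
    z=c['z_map'].astype(float); v,u=np.mgrid[0:400,0:640]
    P=np.dstack([(u-c['cx'])/c['f']*z,(v-c['cy'])/c['f']*z,z])
    W=(P-np.array(c['t']))@np.array(c['R']); W[z==0]=np.nan; return W
E
python3 - <<'E'
from h import *
s=sense(); print(s)
for n in('top','side'):
    c=cam(n); cv2.imwrite(f'pics/{n}0.png',c['image']); R=np.array(c['R']); print(n,c['f'],-R.T@c['t'],R[2],(c['z_map']==0).mean(),c['cx'],c['cy'])
    np.savez(n+'0.npz',W=pts(c),**{k:c[k] for k in c})
E
```

```text
{'time_s': 0.0, 'joints': array([-1.51540403e+00,  3.13457672e-01,  1.49844291e+00, -2.01618683e-05,
        1.33094562e+00, -2.23413687e-01]), 'dq': array([-1.10122862e-03, -9.68208291e-04, -6.61851402e-04, -3.31440985e-05,
        3.44210063e-04,  1.57815541e-04]), 'tau': array([ 6.48835648e-04, -4.12269115e+01, -2.59739631e+01, -1.53722344e-04,
        4.18416443e-03,  2.11923339e-05]), 'eef_pos': array([ 144.44832717, -504.5050534 ,  249.7289244 ]), 'ee_rot': array([-6.25385516e-04,  9.90298600e-01,  1.38954274e-01,  4.28375230e-05]), 'force': array([-0.22235003,  0.67162552,  1.45739766]), 'wrist_torque': array([-0.00952442,  0.01275169,  0.00329354]), 'grip_force': 0.0, 'grip_width': 1.002543158580666}
top 386.19257388798 [ 333.26008965  -87.21267335 1033.0526173 ] [ 0.14819578  0.00750529 -0.98892956] 0.00387109375 323.65025768874995 200.44263700590633
side 367.7120265144012 [269.16871705 765.75637652 394.95667325] [ 0.26431759 -0.89202758 -0.36663743] 0.0040546875 317.7055718874572 194.84420092874674
```

View pics/top0.png

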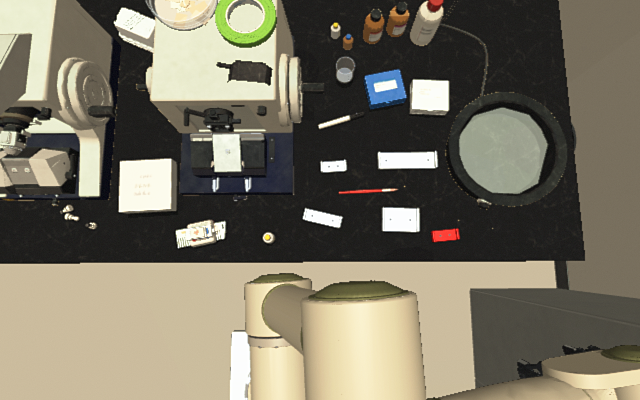

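View pics/side0.png

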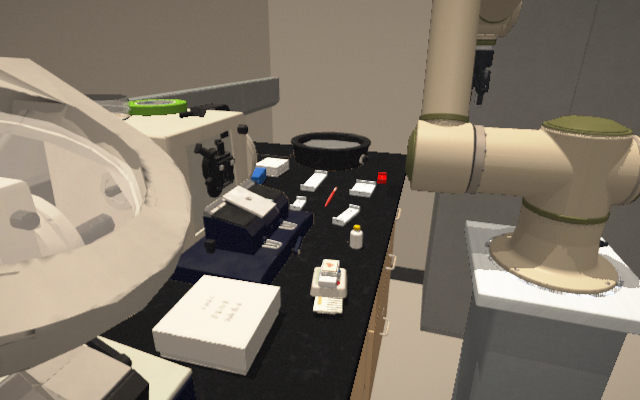

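The top view shows the pile at (201,233) and the vial at (268,238). The rests are at (333,166) small, (322,217) dispenser, (401,220) timer and (407,160) comb, with the red look-alike at (446,236). In the side view the pile is at about (329,287).

```bash
python3 - <<'E'
from h import *
T=np.load('top0.npz');S=np.load('side0.npz');W=T['W'];im=T['image']
V=S['W']
g=im.min(2)
def rect(P):
    (c,(a,b),t)=cv2.minAreaRect(P.astype(np.float32)); 
    if a<b: a,b=b,a; t+=90
    return np.round(c,1),round(a),round(b),round((t+90)%180-90,1)
m=((g>120)&(W[...,0]<700)&(W[...,2]<75)&(W[...,2]>-15)).astype(np.uint8)
n,l,st,ce=cv2.connectedComponentsWithStats(m)
for i in range(1,n):
    x,y,w,h,a=st[i]
    if a<60 or y<140 or y>250: continue
    P=W[l==i]; print('top',ce[i].round(),a,rect(P[:,:2]),'z pct',np.percentile(P[:,2],[5,25,50,75,95]).round(1))
bg=W[225:245,290:295,2]; print('table z top',np.nanmedian(W[200:250,340:370,2]), 'side',np.nanmedian(V[205:240,305:325,2]))
# side heights within the same xy regions
gs=S['image'].min(2)
ms=((gs>110)&(V[...,0]<450)&(V[...,0]>220)&(V[...,2]<75)&(V[...,2]>-15)).astype(np.uint8)
n,l,st,ce=cv2.connectedComponentsWithStats(ms)
for i in range(1,n):
    if st[i][4]<40: continue
    P=V[l==i]; print('side',ce[i].round(),st[i][4],rect(P[:,:2]),np.percentile(P[:,2],[5,25,50,75,95]).round(1))
# zoomed crops
a=cv2.resize(im[205:260,165:285],None,fx=6.6,fy=6.6,interpolation=cv2.INTER_CUBIC)
b=cv2.resize(S['image'][222:322,290:410],None,fx=4,fy=4,interpolation=cv2.INTER_CUBIC)
cv2.imwrite('pics/pt.png',a);cv2.imwrite('pics/ps.png',b)
E
```

```text
top [407. 160.] 988 (array([ 599.1, -308.7]), 165, 49, -89.6) z pct [ 2.9  6.5  8.   9.5 14.5]
top [145. 185.] 2638 (array([530.9, 398.8]), 162, 148, -87.2) z pct [47.9 49.8 51.  52.3 53.9]
top [333. 166.] 278 (array([ 582.9, -105.9]), 70, 34, -84.6) z pct [ 1.6  7.   8.6 10.4 17.4]
top [215. 185.] 71 (array([523.1, 200.1]), 37, 16, -21.8) z pct [49.6 52.1 57.9 62.2 64.3]
top [247. 184.] 67 (array([522.5, 116.9]), 35, 14, 0.7) z pct [50.4 52.4 54.4 61.9 64.9]
top [400. 219.] 895 (array([ 436.2, -284.4]), 103, 64, 87.5) z pct [ 4.1  6.8  8.4 10.1 16.6]
top [322. 218.] 458 (array([441.2, -74.9]), 103, 33, 76.6) z pct [ 1.8  7.1  8.5 10.3 16.9]
top [200. 233.] 881 (array([398.8, 248.2]), 136, 57, -78.5) z pct [12.5 16.7 33.8 48.3 59.6]
table z top 0.3838840936988942 side -1.5405643204271762
side [403. 125.] 388 (array([  384.9, -1219.1]), 130, 26, 1.6) [-9.2 11.  33.7 55.  71. ]
side [366. 188.] 241 (array([ 428.1, -302.4]), 148, 45, 87.8) [ 0.5  5.4  6.5  9.3 14.5]
side [349. 214.] 220 (array([442. , -73.7]), 101, 30, 77.0) [ 1.3  5.2  6.1  7.4 14.3]
side [356. 239.] 201 (array([388.6,  72.2]), 26, 19, 12.4) [ 3.7 11.9 22.  31.7 36.6]
side [328. 287.] 1529 (array([407. , 223.7]), 176, 58, -78.4) [12.4 14.3 29.1 43.4 56.2]
```

View pics/pt.png

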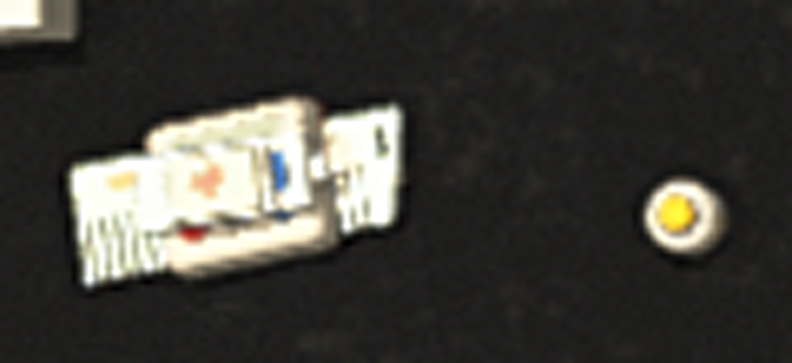

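View pics/ps.png

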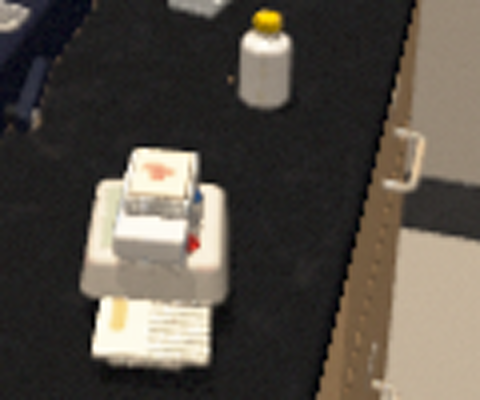

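The crops show the block (reddish mark at crop (208,180)) on the dispenser with its blue slider at (277,172). Below it the timer spans (150–340, 95–280) and the comb's ends stick out to both sides. The vial stands well clear at crop (680,215).

```bash
cat > layers.py <<'E'
from h import *
def rect(P):
    (c,(a,b),t)=cv2.minAreaRect(P.astype(np.float32))
    if a<b: a,b=b,a; t+=90
    return np.round(c,1),round(a,1),round(b,1),round((t+90)%180-90,1)
def seg(W,zlo,zhi,x=(320,480),y=(150,340)):
    with np.errstate(invalid='ignore'):
        m=((W[...,2]>zlo)&(W[...,2]<zhi)&(W[...,0]>x[0])&(W[...,0]<x[1])&(W[...,1]>y[0])&(W[...,1]<y[1])).astype(np.uint8)
    n,l,st,ce=cv2.connectedComponentsWithStats(m)
    if n<2: return None
    i=1+np.argmax(st[1:,4]); return W[l==i]
def rep(name,W,*a,**k):
    P=seg(W,*a,**k)
    if P is None: print(name,None); return
    q=P[:,:2]-P[:,:2].mean(0); e,v=np.linalg.eigh(q.T@q); d=v[:,1]
    print(name,len(P),rect(P[:,:2]),'mean',P[:,:2].mean(0).round(1),'pca',round(np.degrees(np.arctan2(d[1],d[0]))%180,1),'z',np.median(P[:,2]).round(1))
E
python3 - <<'E'
from layers import *
T=np.load('top0.npz');S=np.load('side0.npz')
for n,W in(('top',T['W']),('side',S['W'])):
    rep(n+' block',W,54,64); rep(n+' disp+',W,42,64); rep(n+' timer+',W,25,64); rep(n+' all',W,10,64)
    rep(n+' vial',W,8,60,x=(340,430),y=(40,110))
    for r,x,y in(('b',(545,620),(-150,-60)),('d',(405,480),(-140,-15)),('t',(390,485),(-345,-225)),('c',(560,640),(-400,-220))): rep(n+' rest '+r,W,4.5,25,x=x,y=y)
W=T['W']
np.set_printoptions(linewidth=200)
print(W[222:246,178:228,2].round()[:, ::2].astype(int))
E
```

```text
top block 162 (array([399.2, 240.3]), 40.2, 27.8, -81.3) mean [399.  240.7] pca 103.5 z 58.6
top disp+ 315 (array([400.7, 239.7]), 71.0, 30.7, -81.4) mean [400.1 238.7] pca 98.6 z 54.6
top timer+ 596 (array([400.4, 239.5]), 70.1, 58.7, -77.1) mean [398.8 237.8] pca 106.7 z 44.7
top all 966 (array([399. , 244.9]), 129.2, 60.4, -79.1) mean [398.  239.9] pca 102.0 z 33.7
top vial 98 (array([386.2,  65.3]), 29.0, 25.4, -35.4) mean [386.7  63.1] pca 101.5 z 38.7
top rest b 259 (array([ 581.3, -105. ]), 68.3, 32.4, -83.3) mean [ 580.9 -104.8] pca 94.9 z 8.8
top rest d 423 (array([441.1, -76.6]), 102.8, 33.3, 76.5) mean [439.8 -74.9] pca 76.4 z 8.7
top rest t 843 (array([ 435.1, -282.9]), 101.9, 62.3, 87.2) mean [ 434.9 -282.3] pca 86.6 z 8.6
top rest c 912 (array([ 597.1, -306.3]), 160.3, 46.7, -88.1) mean [ 596.8 -306.4] pca 91.1 z 8.3
side block 159 (array([401.7, 243.2]), 36.2, 23.9, -81.8) mean [401.2 244.6] pca 98.3 z 56.2
side disp+ 400 (array([402.1, 246.9]), 59.4, 30.3, -81.2) mean [400.1 254.6] pca 97.0 z 52.6
side timer+ 903 (array([402.6, 245.5]), 64.8, 57.5, -77.1) mean [399.2 
[... 1762 characters left out ...]
15 17 16 18 47 49 55 63 59 55 55 56 55 53 34 38 34 35 27  3  1 14 18 12 -1]
 [14  1 14 12 46 50 56 56 56 55 53 37 38 35 35 34 33 34 27 -2 14 15 17  0  1]
 [12 12 22 17 49 49 47 47 41 37 36 38 38 34 31 35 34 33 28 13 14  1 -2  3  2]
 [14 15 16 16 16 16 32 35 38 37 37 29 32 35 40 36 32 33 28  2  2 -1  4  2  0]
 [16 15 17 17 18 17 34 34 37 36 36 34 35 36 36 36 35 34 24  3  2  2  1  2  2]
 [16 19 14 13 18 20 35 37 34 35 34 35 33 35 34 30 27 23 19  2 -1  0  4  0  3]
 [19 20 18 16 18 18 35 35 35 33 32 33 30 30 27 21 16 -1  2 -1  3  0  0  2  3]
 [15 18 15 18 15  1 36 35 31 31 28 26 25 21 15  1  1  0  2  1  2 -3  0  1  1]
 [17 14 16 16 16  1  0 35 33 28 23 21  3  1 -1 -2 -2  2 -1  1  2  3  0 -1 -4]]
```

Call:
move_arm:
  moves:
    - {"turn":[0,0,-0.12],"translation":[41,0,0],"hand":1}
    - {"turn":[0,0,-0.12],"translation":[41,0,0],"hand":1}
    - {"turn":[0,0,-0.12],"translation":[41,0,0],"hand":1}
    - {"turn":[0,0,-0.12],"translation":[41,0,0],"hand":1}
    - {"turn":[0,0,-0.12],"translation":[41,0,0],"hand":0.6}
    - {"turn":[0,0,-0.12],"translation":[41,0,0],"hand":0.33}
    - {"turn":[0,0,-0.12],"translation":[41,0,0],"hand":0.33}
    - {"turn":[0,0,-0.12],"translation":[41,0,0],"hand":0.33}
    - {"turn":[0,0,-0.12],"translation":[41,0,0],"hand":0.33}
    - {"turn":[0,0,-0.12],"translation":[41,0,0],"hand":0.33}
  grip_force: 25

```text
time_s: 0.93
eef_pos: [408.8, -220.9, 249.9]
ee_rot: [-0.0, 0.737, 0.676, 0.0]
force: [1.4, 0.5, 0.6]
grip_width: 0.326
grip_force: 0.0
```

```bash
cat >> h.py <<'E'
from scipy.spatial.transform import Rotation as Ro
def plan(x,y,z,yaw=None,q=None):
    "tool-frame shift to world TCP target, z-turn so that tool y lies at yaw (deg)"
    s=sense(); Q=s['ee_rot']; r=Ro.from_quat([Q[1],Q[2],Q[3],Q[0]]); M=r.as_matrix()
    psi=np.degrees(np.arctan2(M[1,1],M[0,1])); p=s['eef_pos']
    print('t',round(s['time_s'],2),'p',p.round(1),'psi',psi.round(2),'tilt',M[:,2].round(3),'F',s['force'].round(1),'w',round(s['grip_width'],3),'g',round(s['grip_force'],1),'j6',s['joints'][5].round(2))
    if yaw is not None:
        t=(yaw-psi+90)%180-90; rt=np.radians(t); 
        M2=M@Ro.from_rotvec([0,0,-rt]).as_matrix(); print('turn z',-rt.round(4))
    else: M2=M
    print('shift after turn',(M2.T@(np.array([x,y,z])-p)).round(1))
E
python3 -c "
from h import *
plan(400,-165,40,8.5)"
```

```text
t 0.93 p [ 408.8 -220.9  249.9] psi -4.92 tilt [-0.  0. -1.] F [1.4 0.5 0.6] w 0.326 g 0.0 j6 -0.66
turn z -0.2342
shift after turn [ 56.5  -0.4 210. ]
```

Call:
move_arm:
  moves:
    - {"turn":[0,0,-0.117],"translation":[0,0,30],"hand":0.33}
    - {"turn":[0,0,-0.117],"translation":[0,0,40],"hand":0.33}
    - {"translation":[28,0,40],"hand":0.33}
    - {"translation":[28,0,40],"hand":0.33}
    - {"translation":[0,0,40],"hand":0.33}
    - {"translation":[0,0,20],"hand":0.33}
    - {"hand":0.33}
    - {"hand":0.33}

```text
invalid input
```

Call:
move_arm:
  moves:
    - {"translation":[0,0,10],"hand":0.33}
    - {"translation":[0,0,5],"hand":0.33}
    - {"translation":[0,0,2],"hand":0.33}
    - {"hand":0.33}
    - {"hand":0.33}
    - {"hand":0.33}

```text
invalid input
```

Call:
move_arm:
  moves:
    - {"turn":[0,0,-0.117],"translation":[0,0,30],"hand":0.33}
    - {"turn":[0,0,-0.117],"translation":[0,0,40],"hand":0.33}
    - {"turn":[0,0,0],"translation":[28,0,40],"hand":0.33}
    - {"turn":[0,0,0],"translation":[28,0,40],"hand":0.33}
    - {"turn":[0,0,0],"translation":[0,0,40],"hand":0.33}
    - {"turn":[0,0,0],"translation":[0,0,30],"hand":0.33}
    - {"turn":[0,0,0],"translation":[0,0,5],"hand":0.33}
    - {"turn":[0,0,0],"translation":[0,0,0],"hand":0.33}
    - {"turn":[0,0,0],"translation":[0,0,0],"hand":0.33}

```text
time_s: 1.68
eef_pos: [402.0, -176.1, 38.2]
ee_rot: [0.001, 0.655, 0.755, 0.0]
force: [0.7, -0.2, 0.2]
grip_width: 0.327
grip_force: 0.0
```

Call:
move_arm:
  moves:
    - {"turn":[0,0,0],"translation":[0,0,14],"hand":0.33}
    - {"turn":[0,0,0],"translation":[0,0,2],"hand":0.33}
    - {"turn":[0,0,0],"translation":[0,0,2],"hand":0.33}
    - {"turn":[0,0,0],"translation":[0,0,2],"hand":0.33}
    - {"turn":[0,0,0],"translation":[0,0,0],"hand":0.33}
    - {"turn":[0,0,0],"translation":[0,0,0],"hand":0.33}

```text
time_s: 2.18
eef_pos: [402.0, -176.0, 18.7]
ee_rot: [0.001, 0.655, 0.756, -0.0]
force: [-2.9, 1.2, 12.5]
grip_width: 0.327
grip_force: 6.0
```

Call:
move_arm:
  moves:
    - {"turn":[0,0,0],"translation":[0,0,-35],"hand":0.33}
    - {"turn":[0,0,0],"translation":[0,0,-35],"hand":0.33}
    - {"turn":[0,0,0],"translation":[25,0,-35],"hand":0.33}
    - {"turn":[0,0,0],"translation":[40,0,-20],"hand":0.33}
    - {"turn":[0,0,0],"translation":[40,0,0],"hand":0.55}
    - {"turn":[0,0,0],"translation":[40,0,0],"hand":0.55}
    - {"turn":[0,0,0],"translation":[40,0,0],"hand":0.55}
    - {"turn":[0,0,0],"translation":[40,0,0],"hand":0.55}
    - {"turn":[0,0,0],"translation":[40,0,0],"hand":0.55}
    - {"turn":[0,0,0],"translation":[40,0,0],"hand":0.55}

```text
time_s: 3.02
eef_pos: [358.3, 124.7, 140.7]
ee_rot: [0.001, 0.655, 0.755, 0.001]
force: [0.5, -0.3, -0.5]
grip_width: 0.549
grip_force: 0.0
```

```bash
python3 -c "
from h import *
plan(400.5,242,71,8.5)"
```

```text
t 3.02 p [358.3 124.7 140.7] psi 8.11 tilt [ 0.002  0.    -1.   ] F [ 0.5 -0.3 -0.5] w 0.549 g 0.0 j6 -0.12
turn z -0.0068
shift after turn [109.8  58.9  69.8]
```

Call:
move_arm:
  moves:
    - {"turn":[0,0,-0.007],"translation":[30,16,0],"hand":0.55}
    - {"turn":[0,0,0],"translation":[30,16,0],"hand":0.55}
    - {"turn":[0,0,0],"translation":[30,16,0],"hand":0.55}
    - {"turn":[0,0,0],"translation":[15,8,0],"hand":0.55}
    - {"turn":[0,0,0],"translation":[0,0,0],"hand":0.55}
    - {"turn":[0,0,0],"translation":[0,0,0],"hand":0.55}

```text
time_s: 3.52
eef_pos: [398.7, 235.4, 140.1]
ee_rot: [0.0, 0.652, 0.758, 0.0]
force: [-0.8, -1.1, -0.5]
grip_width: 0.547
grip_force: 0.0
```

```bash
python3 -c "
from h import *
plan(400.5,242,71,8.5)"
```

```text
t 3.52 p [398.7 235.4 140.1] psi 8.63 tilt [ 0.001  0.    -1.   ] F [-0.8 -1.1 -0.5] w 0.547 g 0.0 j6 0.13
turn z 0.0022
shift after turn [ 6.2  2.7 69.1]
```

Call:
move_arm:
  moves:
    - {"turn":[0,0,0],"translation":[6,2.7,20],"hand":0.55}
    - {"turn":[0,0,0],"translation":[0,0,25],"hand":0.55}
    - {"turn":[0,0,0],"translation":[0,0,15],"hand":0.55}
    - {"turn":[0,0,0],"translation":[0,0,9],"hand":0.55}
    - {"turn":[0,0,0],"translation":[0,0,0],"hand":0.55}
    - {"turn":[0,0,0],"translation":[0,0,0],"hand":0.5}
    - {"turn":[0,0,0],"translation":[0,0,0],"hand":0.45}
    - {"turn":[0,0,0],"translation":[0,0,0],"hand":0.4}
    - {"turn":[0,0,0],"translation":[0,0,0],"hand":0.35}

```text
time_s: 4.27
eef_pos: [400.9, 241.4, 71.3]
ee_rot: [0.0, 0.653, 0.758, 0.001]
force: [-0.8, 1.0, -0.3]
grip_width: 0.351
grip_force: 0.0
```

Call:
move_arm:
  moves:
    - {"turn":[0,0,0],"translation":[0,0,0],"hand":0.32}
    - {"turn":[0,0,0],"translation":[0,0,0],"hand":0.29}
    - {"turn":[0,0,0],"translation":[0,0,0],"hand":0.26}
    - {"turn":[0,0,0],"translation":[0,0,0],"hand":0.22}
    - {"turn":[0,0,0],"translation":[0,0,0],"hand":0.22}
    - {"turn":[0,0,0],"translation":[0,0,0],"hand":0.22}

```text
time_s: 4.77
eef_pos: [400.7, 241.5, 70.9]
ee_rot: [0.0, 0.652, 0.758, 0.0]
force: [-2.2, -0.4, 5.6]
grip_width: 0.267
grip_force: 24.7
```

Call:
move_arm:
  moves:
    - {"turn":[0,0,0],"translation":[0,0,0],"hand":0.15}
    - {"turn":[0,0,0],"translation":[0,0,-4],"hand":0.15}
    - {"turn":[0,0,0],"translation":[0,0,-8],"hand":0.15}
    - {"turn":[0,0,0],"translation":[0,0,-25],"hand":0.15}
    - {"turn":[0,0,0],"translation":[0,0,-35],"hand":0.15}
    - {"turn":[0,0,0],"translation":[0,0,-20],"hand":0.15}
    - {"turn":[0,0,0],"translation":[0,0,0],"hand":0.15}
    - {"turn":[0,0,0],"translation":[0,0,0],"hand":0.15}

```text
time_s: 5.43
eef_pos: [400.8, 241.5, 163.6]
ee_rot: [0.001, 0.652, 0.758, 0.001]
force: [0.1, -0.1, -0.3]
grip_width: 0.27
grip_force: 24.7
```

```bash
python3 - <<'E'
from layers import *
plan(390,100,165)
c=cam('side');V=pts(c)
cv2.imwrite('pics/s1.png',cv2.resize(c['image'][180:320,270:390],None,fx=4,fy=4,interpolation=cv2.INTER_CUBIC))
rep('disp+',V,42,64)
W=pts(cam('top'));rep('top disp',W,42,64)
E
```

```text
t 5.43 p [400.8 241.5 163.6] psi 8.54 tilt [ 0.002  0.001 -1.   ] F [ 0.1 -0.1 -0.3] w 0.27 g 24.7 j6 0.14
shift after turn [-138.3  -31.7   -1.5]
disp+ 386 (array([403.1, 243. ]), 66.7, 29.9, -80.9) mean [402.1 247.2] pca 98.9 z 45.0
top disp 235 (array([401. , 237.9]), 67.0, 30.2, -80.3) mean [400.7 232.1] pca 110.0 z 48.4
```

View pics/s1.png

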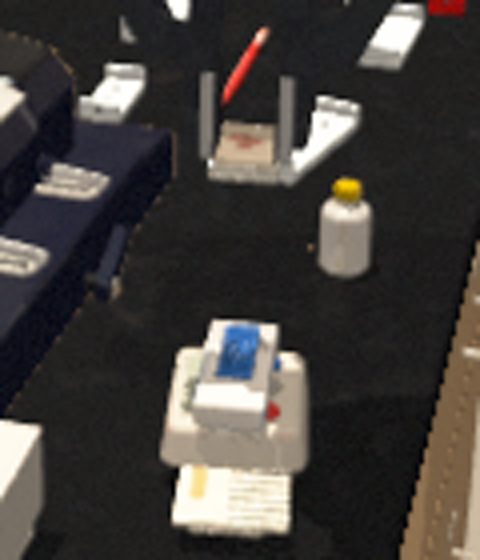

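The block hangs level between the fingertips at crop (247,155). The dispenser, with its blue slider at (240,350), and the rest of the pile are undisturbed.

```bash
python3 - <<'E'
from layers import *
c=cam('side');V=pts(c);g=c['image'].astype(int)
m=(V[...,2]>135)&(V[...,2]<156)&(abs(V[...,0]-400)<35)&(abs(V[...,1]-242)<40)&(g.min(2)>80)
P=V[m];print(len(P),P[:,:2].mean(0),rect(P[:,:2]),np.percentile(P[:,2],[2,10,50,90,98]).round(1))
P=P[P[:,2]<141]; print(rect(P[:,:2]))
E
```

```text
266 [398.87296222 251.25762109] (array([399.4, 244. ]), 37.1, 35.3, -85.6) [138.8 140.4 146.6 149.3 154.8]
(array([395.1, 259. ]), 29.9, 11.8, 31.6)
```

Call:
move_arm:
  moves:
    - {"turn":[0,0,0],"translation":[-35,-10,0],"hand":0.15}
    - {"turn":[0,0,0],"translation":[-40,-8,0],"hand":0.15}
    - {"turn":[0,0,0],"translation":[-40,-6,0],"hand":0.15}
    - {"turn":[0,0,0],"translation":[-40,0,0],"hand":0.15}
    - {"turn":[0,0,0],"translation":[-40,0,0],"hand":0.15}
    - {"turn":[0,0,0],"translation":[-40,0,0],"hand":0.15}
    - {"turn":[0,0,0],"translation":[-40,0,0],"hand":0.15}
    - {"turn":[0,0,0],"translation":[-40,0,0],"hand":0.15}
    - {"turn":[0,0,0],"translation":[-20,0,0],"hand":0.15}

```text
time_s: 6.33
eef_pos: [426.5, -97.0, 161.8]
ee_rot: [-0.0, 0.654, 0.757, -0.0]
force: [0.8, -0.1, -0.3]
grip_width: 0.27
grip_force: 24.7
```

```bash
python3 -c "
from h import *
plan(582,-104.5,120,5)"
```

```text
t 6.33 p [426.5 -97.  161.8] psi 8.38 tilt [-0.001  0.    -1.   ] F [ 0.8 -0.1 -0.3] w 0.27 g 24.7 j6 -0.64
turn z 0.059
shift after turn [-21.  154.3  41.6]
```

Call:
move_arm:
  moves:
    - {"turn":[0,0,0.059],"translation":[0,0,0],"hand":0.15}
    - {"turn":[0,0,0],"translation":[-5,35,0],"hand":0.15}
    - {"turn":[0,0,0],"translation":[-5,38,10],"hand":0.15}
    - {"turn":[0,0,0],"translation":[-5,38,15],"hand":0.15}
    - {"turn":[0,0,0],"translation":[-5,38,15],"hand":0.15}
    - {"turn":[0,0,0],"translation":[0,5,20],"hand":0.15}
    - {"turn":[0,0,0],"translation":[0,0,20],"hand":0.15}
    - {"turn":[0,0,0],"translation":[0,0,0],"hand":0.15}
    - {"turn":[0,0,0],"translation":[0,0,0],"hand":0.15}

```text
time_s: 7.08
eef_pos: [580.9, -99.2, 81.3]
ee_rot: [-0.002, 0.675, 0.738, -0.001]
force: [-0.5, 0.8, 1.0]
grip_width: 0.268
grip_force: 24.8
```

```bash
python3 -c "
from h import *
plan(582,-104.5,30.5,5)"
```

```text
t 7.08 p [580.9 -99.2  81.3] psi 5.15 tilt [-0.003  0.001 -1.   ] F [-0.5  0.8  1. ] w 0.268 g 24.8 j6 -0.46
turn z 0.0027
shift after turn [-5.4  0.8 50.8]
```

Call:
move_arm:
  moves:
    - {"turn":[0,0,0],"translation":[-5.4,0.8,15],"hand":0.15}
    - {"turn":[0,0,0],"translation":[0,0,20],"hand":0.15}
    - {"turn":[0,0,0],"translation":[0,0,10],"hand":0.15}
    - {"turn":[0,0,0],"translation":[0,0,3],"hand":0.15}
    - {"turn":[0,0,0],"translation":[0,0,1.5],"hand":0.15}
    - {"turn":[0,0,0],"translation":[0,0,0],"hand":0.15}
    - {"turn":[0,0,0],"translation":[0,0,0],"hand":0.15}
    - {"turn":[0,0,0],"translation":[0,0,0],"hand":0.15}

```text
time_s: 7.75
eef_pos: [583.4, -105.0, 34.0]
ee_rot: [0.001, 0.675, 0.738, 0.0]
force: [0.4, -0.4, -0.4]
grip_width: 0.269
grip_force: 24.8
```

Call:
move_arm:
  moves:
    - {"turn":[0,0,0],"translation":[0,0,1.5],"hand":0.15}
    - {"turn":[0,0,0],"translation":[0,0,1],"hand":0.15}
    - {"turn":[0,0,0],"translation":[0,0,1],"hand":0.15}
    - {"turn":[0,0,0],"translation":[0,0,0],"hand":0.15}
    - {"turn":[0,0,0],"translation":[0,0,0],"hand":0.15}

```text
time_s: 8.17
eef_pos: [583.1, -104.9, 30.0]
ee_rot: [0.0, 0.675, 0.738, 0.0]
force: [-1.4, 0.9, 5.7]
grip_width: 0.27
grip_force: 25.4
```

Call:
move_arm:
  moves:
    - {"turn":[0,0,0],"translation":[0,0,-0.3],"hand":0.27}
    - {"turn":[0,0,0],"translation":[0,0,0],"hand":0.3}
    - {"turn":[0,0,0],"translation":[0,0,0],"hand":0.36}
    - {"turn":[0,0,0],"translation":[0,0,0],"hand":0.45}
    - {"turn":[0,0,0],"translation":[0,0,-10],"hand":0.55}
    - {"turn":[0,0,0],"translation":[0,0,-30],"hand":0.55}
    - {"turn":[0,0,0],"translation":[0,-30,-30],"hand":0.55}
    - {"turn":[0,0,0],"translation":[0,-40,-30],"hand":0.55}
    - {"turn":[0,0,0],"translation":[0,-40,-10],"hand":0.55}
    - {"turn":[0,0,0],"translation":[0,-40,0],"hand":0.55}

```text
time_s: 9.0
eef_pos: [440.3, -118.1, 137.1]
ee_rot: [0.003, 0.674, 0.738, 0.001]
force: [0.5, -0.6, 0.1]
grip_width: 0.549
grip_force: 0.0
```

```bash
python3 - <<'E'
from layers import *
plan(402,240,140,9)
c=cam('top');W=pts(c);rep('block',W,13.5,25,x=(545,620),y=(-132,-75)); rep('disp',W,42,64)
rep('table b rest',W,4.5,25,x=(545,620),y=(-150,-60))
cv2.imwrite('pics/t2.png',cv2.resize(c['image'][140:250,170:350],None,fx=4.4,fy=4.4,interpolation=cv2.INTER_CUBIC))
c=cam('side');W=pts(c);rep('block',W,12.5,25,x=(545,620),y=(-132,-75)); rep('disp',W,42,64)
E
```

```text
t 9.0 p [ 440.3 -118.1  137.1] psi 5.2 tilt [ 0.005 -0.003 -1.   ] F [ 0.5 -0.6  0.1] w 0.549 g 0.0 j6 -0.61
turn z -0.0663
shift after turn [359.6  18.2  -4.1]
block 26 (array([ 586.2, -115.9]), 16.3, 14.5, 89.0) mean [ 586.7 -116.8] pca 48.7 z 16.7
disp 310 (array([400.6, 240.7]), 68.0, 30.1, -81.7) mean [400.5 240.8] pca 98.8 z 48.2
table b rest 78 (array([ 584.8, -122.9]), 32.1, 25.9, 82.4) mean [ 585.9 -125.9] pca 65.4 z 15.5
block 56 (array([581.4, -98.1]), 46.3, 25.6, -84.9) mean [581.7 -99. ] pca 101.3 z 14.7
disp 385 (array([403. , 243.7]), 66.5, 29.8, -80.6) mean [402.1 247.2] pca 99.2 z 45.0
```

View pics/t2.png

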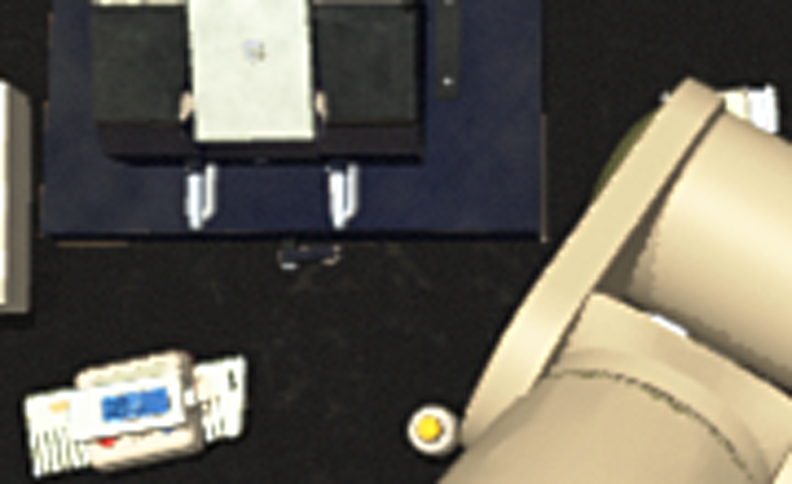

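The arm hides the small rest in this picture. The pile is undisturbed, with the dispenser's slider at (137,403) and its tab towards -y. I'll check the block from the pile side.

Call:
move_arm:
  moves:
    - {"turn":[0,0,-0.066],"translation":[0,-30,-5],"hand":0.55}
    - {"turn":[0,0,0],"translation":[40,-5,0],"hand":0.55}
    - {"turn":[0,0,0],"translation":[40,0,0],"hand":0.55}
    - {"turn":[0,0,0],"translation":[40,0,0],"hand":0.55}
    - {"turn":[0,0,0],"translation":[40,0,0],"hand":0.55}
    - {"turn":[0,0,0],"translation":[40,0,0],"hand":0.55}
    - {"turn":[0,0,0],"translation":[40,15,0],"hand":0.55}
    - {"turn":[0,0,0],"translation":[40,20,0],"hand":0.55}
    - {"turn":[0,0,0],"translation":[40,18,0],"hand":0.55}
    - {"turn":[0,0,0],"translation":[20,0,0],"hand":0.55}

```text
time_s: 9.93
eef_pos: [405.4, 220.8, 140.2]
ee_rot: [0.001, 0.649, 0.761, 0.001]
force: [0.4, 0.2, 0.1]
grip_width: 0.553
grip_force: 0.0
```

```bash
python3 - <<'E'
from layers import *
plan(401.8,242,56,8.9)
c=cam('top');W=pts(c);rep('block',W,12.5,25,x=(545,620),y=(-130,-80));rep('table b rest',W,4.5,25,x=(545,620),y=(-150,-60))
P=seg(W,40,64)
c=cam('side');W=pts(c);rep('block',W,12.5,25,x=(545,620),y=(-130,-80));rep('all',W,4.5,25,x=(545,620),y=(-150,-60))
E
```

```text
t 9.93 p [405.4 220.8 140.2] psi 9.06 tilt [ 0.003  0.001 -1.   ] F [0.4 0.2 0.1] w 0.553 g 0.0 j6 0.09
turn z 0.0028
shift after turn [21.5 -0.6 84.2]
block 136 (array([ 580. , -105.1]), 37.9, 28.5, 89.8) mean [ 580.1 -103.8] pca 98.0 z 16.5
table b rest 263 (array([ 580.6, -104.5]), 67.8, 28.0, -86.5) mean [ 580.2 -105.1] pca 93.9 z 15.2
block 42 (array([ 582.8, -102.2]), 34.7, 26.0, 89.2) mean [ 582.8 -100.3] pca 117.0 z 14.9
all 116 (array([ 583.2, -102.2]), 67.4, 28.2, -85.6) mean [581.7 -89.5] pca 98.7 z 12.7
```

The block sits centred on its rest, level and at bed height.

Call:
move_arm:
  moves:
    - {"turn":[0,0,0],"translation":[15,0,20],"hand":0.55}
    - {"turn":[0,0,0],"translation":[0,0,20],"hand":0.55}
    - {"turn":[0,0,0],"translation":[0,0,0],"hand":0.55}
    - {"turn":[0,0,0],"translation":[0,0,0],"hand":0.55}

```text
time_s: 10.37
eef_pos: [401.5, 231.1, 99.5]
ee_rot: [-0.0, 0.65, 0.76, -0.001]
force: [-0.6, 0.0, 0.3]
grip_width: 0.55
grip_force: 0.0
```

```bash
python3 -c "
from h import *
plan(401.8,242,56,8.9)"
```

```text
t 10.37 p [401.5 231.1  99.5] psi 8.91 tilt [-0.001 -0.    -1.   ] F [-0.6  0.   0.3] w 0.55 g 0.0 j6 0.11
turn z 0.0001
shift after turn [10.7  2.1 43.5]
```

Call:
move_arm:
  moves:
    - {"turn":[0,0,0],"translation":[10.7,2,10],"hand":0.55}
    - {"turn":[0,0,0],"translation":[0,0,18],"hand":0.55}
    - {"turn":[0,0,0],"translation":[0,0,9],"hand":0.55}
    - {"turn":[0,0,0],"translation":[0,0,6],"hand":0.55}
    - {"turn":[0,0,0],"translation":[0,0,0],"hand":0.5}
    - {"turn":[0,0,0],"translation":[0,0,0],"hand":0.45}
    - {"turn":[0,0,0],"translation":[0,0,0],"hand":0.41}

```text
time_s: 10.95
eef_pos: [402.3, 242.5, 57.2]
ee_rot: [0.0, 0.65, 0.76, 0.001]
force: [-0.4, 0.1, 0.0]
grip_width: 0.411
grip_force: 0.0
```

Call:
move_arm:
  moves:
    - {"turn":[0,0,0],"translation":[0,0,0],"hand":0.38}
    - {"turn":[0,0,0],"translation":[0,0,0],"hand":0.36}
    - {"turn":[0,0,0],"translation":[0,0,0],"hand":0.34}
    - {"turn":[0,0,0],"translation":[0,0,0],"hand":0.3}
    - {"turn":[0,0,0],"translation":[0,0,0],"hand":0.25}
    - {"turn":[0,0,0],"translation":[0,0,0],"hand":0.25}

```text
time_s: 11.45
eef_pos: [402.1, 242.6, 57.0]
ee_rot: [0.0, 0.65, 0.76, 0.0]
force: [-0.5, -1.0, 6.4]
grip_width: 0.339
grip_force: 25.2
```

Call:
move_arm:
  moves:
    - {"turn":[0,0,0],"translation":[0,0,-3],"hand":0.25}
    - {"turn":[0,0,0],"translation":[0,0,-8],"hand":0.25}
    - {"turn":[0,0,0],"translation":[0,0,-25],"hand":0.25}
    - {"turn":[0,0,0],"translation":[0,0,-35],"hand":0.25}
    - {"turn":[0,0,0],"translation":[0,0,-30],"hand":0.25}
    - {"turn":[0,0,0],"translation":[0,0,0],"hand":0.25}
    - {"turn":[0,0,0],"translation":[0,0,0],"hand":0.25}

```text
time_s: 12.03
eef_pos: [402.2, 242.8, 158.8]
ee_rot: [0.001, 0.65, 0.76, 0.001]
force: [-0.6, -0.2, -0.9]
grip_width: 0.343
grip_force: 24.9
```

```bash
python3 - <<'E'
from layers import *
plan(382,100,160)
c=cam('side');V=pts(c)
m=(V[...,2]>125)&(V[...,2]<155)&(abs(V[...,0]-402)<30)&(abs(V[...,1]-242)<50)&(c['image'].min(2)>80)
P=V[m];print(rect(P[:,:2]),np.percentile(P[:,2],[2,10,50,90,98]).round(1))
rep('s timer',V,25,45);W=pts(cam('top'));rep('t timer',W,25,45)
rep('s comb',V,10,23);rep('t comb',W,10,45)
cv2.imwrite('pics/s3.png',cv2.resize(c['image'][180:320,270:390],None,fx=4,fy=4,interpolation=cv2.INTER_CUBIC))
E
```

```text
t 12.03 p [402.2 242.8 158.8] psi 8.95 tilt [ 0.003  0.001 -1.   ] F [-0.6 -0.2 -0.9] w 0.343 g 24.9 j6 0.14
shift after turn [-137.9  -42.2   -1.4]
(array([397.4, 245.1]), 66.2, 46.9, -89.5) [135.  138.1 146.1 148.5 153.1]
s timer 776 (array([402.8, 243.6]), 63.0, 57.4, -77.6) mean [400.8 249.2] pca 103.5 z 31.7
t timer 415 (array([399.5, 240.3]), 66.0, 58.5, -75.4) mean [395.9 232.4] pca 140.0 z 34.4
s comb 638 (array([397.8, 265.1]), 93.3, 61.1, -77.2) mean [391.6 286. ] pca 59.6 z 14.1
t comb 646 (array([400.4, 236.4]), 114.1, 59.8, -77.1) mean [397.7 224.8] pca 119.7 z 32.4
```

View pics/s3.png

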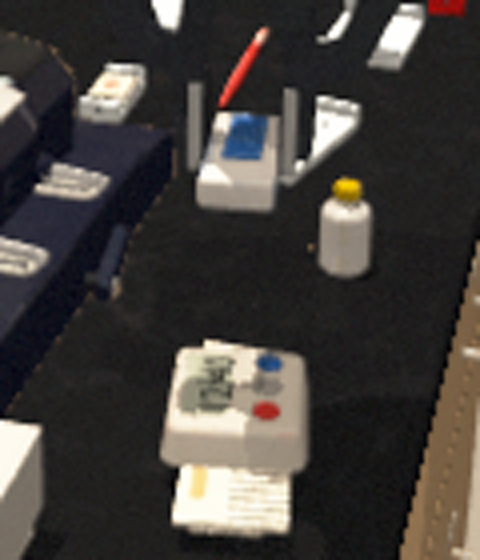

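The dispenser hangs level at crop (238,165), and the block is on its rest at (113,90). The timer and comb are undisturbed.

Call:
move_arm:
  moves:
    - {"turn":[0,0,0],"translation":[-35,-12,0],"hand":0.25}
    - {"turn":[0,0,0],"translation":[-40,-12,0],"hand":0.25}
    - {"turn":[0,0,0],"translation":[-40,-10,0],"hand":0.25}
    - {"turn":[0,0,0],"translation":[-40,-5,0],"hand":0.25}
    - {"turn":[0,0,0],"translation":[-40,-5,0],"hand":0.25}
    - {"turn":[0,0,0],"translation":[-40,0,0],"hand":0.25}
    - {"turn":[0,0,0.1],"translation":[-40,0,0],"hand":0.25}
    - {"turn":[0,0,0.1],"translation":[-20,10,0],"hand":0.25}
    - {"turn":[0,0,0.1],"translation":[0,15,0],"hand":0.25}
    - {"turn":[0,0,0.09],"translation":[0,10,0],"hand":0.25}

```text
time_s: 12.97
eef_pos: [437.3, -58.5, 156.1]
ee_rot: [-0.001, 0.787, 0.617, -0.001]
force: [0.1, 0.9, -0.8]
grip_width: 0.343
grip_force: 25.0
```

```bash
python3 -c "
from h import *
plan(441.7,-71.8,80,-13.5)"
```

```text
t 12.97 p [437.3 -58.5 156.1] psi -13.86 tilt [-0.002  0.001 -1.   ] F [ 0.1  0.9 -0.8] w 0.343 g 25.0 j6 -0.16
turn z -0.0062
shift after turn [-11.9   7.6  76. ]
```

Call:
move_arm:
  moves:
    - {"turn":[0,0,0],"translation":[-11,7,10],"hand":0.25}
    - {"turn":[0,0,0],"translation":[0,0,30],"hand":0.25}
    - {"turn":[0,0,0],"translation":[0,0,30],"hand":0.25}
    - {"turn":[0,0,0],"translation":[0,0,25],"hand":0.25}
    - {"turn":[0,0,0],"translation":[0,0,5],"hand":0.25}
    - {"turn":[0,0,0],"translation":[0,0,0],"hand":0.25}
    - {"turn":[0,0,0],"translation":[0,0,0],"hand":0.25}

```text
time_s: 13.55
eef_pos: [441.5, -69.7, 57.7]
ee_rot: [-0.0, 0.785, 0.62, -0.0]
force: [0.0, -0.7, 0.1]
grip_width: 0.342
grip_force: 25.0
```

```bash
python3 -c "
from h import *
plan(441.7,-71.8,31.5,-13.5)"
```

```text
t 13.55 p [441.5 -69.7  57.7] psi -13.41 tilt [-0.  0. -1.] F [ 0.  -0.7  0.1] w 0.342 g 25.0 j6 -0.19
turn z 0.0017
shift after turn [-2.   0.7 26.2]
```

Call:
move_arm:
  moves:
    - {"turn":[0,0,0],"translation":[-2,0.5,12],"hand":0.25}
    - {"turn":[0,0,0],"translation":[0,0,8],"hand":0.25}
    - {"turn":[0,0,0],"translation":[0,0,3.5],"hand":0.25}
    - {"turn":[0,0,0],"translation":[0,0,1.5],"hand":0.25}
    - {"turn":[0,0,0],"translation":[0,0,1],"hand":0.25}
    - {"turn":[0,0,0],"translation":[0,0,0],"hand":0.25}
    - {"turn":[0,0,0],"translation":[0,0,0],"hand":0.25}
    - {"turn":[0,0,0],"translation":[0,0,0],"hand":0.25}

```text
time_s: 14.22
eef_pos: [441.5, -71.7, 31.6]
ee_rot: [0.0, 0.785, 0.62, 0.0]
force: [-0.0, 0.4, -1.6]
grip_width: 0.341
grip_force: 25.0
```

Call:
move_arm:
  moves:
    - {"turn":[0,0,0],"translation":[0,0,0.7],"hand":0.25}
    - {"turn":[0,0,0],"translation":[0,0,0.7],"hand":0.25}
    - {"turn":[0,0,0],"translation":[0,0,0],"hand":0.25}
    - {"turn":[0,0,0],"translation":[0,0,0],"hand":0.25}

```text
time_s: 14.55
eef_pos: [441.5, -71.8, 31.4]
ee_rot: [0.0, 0.785, 0.62, 0.0]
force: [-6.8, 2.1, 22.9]
grip_width: 0.342
grip_force: 27.3
```

Call:
move_arm:
  moves:
    - {"turn":[0,0,0],"translation":[0,0,-0.7],"hand":0.33}
    - {"turn":[0,0,0],"translation":[0,0,0],"hand":0.37}
    - {"turn":[0,0,0],"translation":[0,0,0],"hand":0.43}
    - {"turn":[0,0,0],"translation":[0,0,0],"hand":0.5}
    - {"turn":[0,0,0],"translation":[0,0,-10],"hand":0.6}
    - {"turn":[0,0,0],"translation":[0,0,-30],"hand":0.6}
    - {"turn":[0,0,0],"translation":[0,0,-35],"hand":0.6}
    - {"turn":[0,0,0],"translation":[0,-35,-35],"hand":0.8}
    - {"turn":[0,0,-0.115],"translation":[0,-25,0],"hand":1}
    - {"turn":[0,0,-0.115],"translation":[0,0,0],"hand":1}

```text
time_s: 15.38
eef_pos: [385.7, -58.0, 135.9]
ee_rot: [0.0, 0.707, 0.708, -0.0]
force: [-0.6, -0.7, 0.1]
grip_width: 0.99
grip_force: 0.0
```

```bash
python3 - <<'E'
from layers import *
plan(401,242,140,12.9)
c=cam('side');V=pts(c);W=pts(cam('top'))
for n,X in(('t',W),('s',V)):
    rep(n+' timer>25',X,25,45);rep(n+' timer>32',X,30,45);rep(n+' all',X,10,45)
    rep(n+' disp',X,15,30,x=(400,480),y=(-125,-25))
    rep(n+' block',X,12.5,25,x=(545,620),y=(-130,-80))
E
```

```text
t 15.38 p [385.7 -58.  135.9] psi 0.09 tilt [ 0. -0. -1.] F [-0.6 -0.7  0.1] w 0.99 g 0.0 j6 -0.45
turn z -0.2236
shift after turn [289.   81.9  -4.2]
t timer>25 568 (array([400.4, 240.5]), 64.9, 60.0, -76.8) mean [399.6 239.1] pca 100.6 z 34.3
t timer>32 533 (array([400.4, 241. ]), 64.5, 57.3, -77.7) mean [400.  240.1] pca 100.4 z 34.4
t all 970 (array([398.9, 244.3]), 130.5, 60.3, -78.6) mean [398.5 242.1] pca 101.5 z 31.7
t disp 5 (array([ 427.6, -120.4]), 12.1, 1.2, -26.8) mean [ 427.7 -120.3] pca 152.7 z 18.1
t block 133 (array([ 580.2, -105.1]), 37.9, 27.8, 89.8) mean [ 579.5 -104.4] pca 92.4 z 16.4
s timer>25 767 (array([403. , 243.9]), 62.6, 57.4, -77.1) mean [401.  248.9] pca 103.4 z 31.7
s timer>32 632 (array([402.4, 243.8]), 62.8, 55.9, -78.0) mean [402.1 245.6] pca 102.3 z 31.9
s all 1471 (array([402.5, 244.5]), 135.1, 61.1, -77.5) mean [397.1 265.1] pca 102.8 z 26.8
s disp 145 (array([441. , -69.7]), 67.1, 30.5, 75.7) mean [440.4 -65.1] pca 72.7 z 19.3
s block 53 (array([ 582.6, -100.9]), 35.8, 23.5, -85.4) mean [582.2 -99.4] pca 100.3 z 14.9
```

Call:
move_arm:
  moves:
    - {"turn":[0,0,-0.11],"translation":[0,0,0],"hand":1}
    - {"turn":[0,0,-0.11],"translation":[0,0,0],"hand":1}
    - {"turn":[0,0,0],"translation":[40,5,0],"hand":1}
    - {"turn":[0,0,0],"translation":[40,8,0],"hand":1}
    - {"turn":[0,0,0],"translation":[40,10,0],"hand":1}
    - {"turn":[0,0,0],"translation":[40,14,0],"hand":1}
    - {"turn":[0,0,0],"translation":[40,15,0],"hand":1}
    - {"turn":[0,0,0],"translation":[40,15,0],"hand":1}
    - {"turn":[0,0,0],"translation":[40,15,0],"hand":1}
    - {"turn":[0,0,0],"translation":[8,0,10],"hand":1}

```text
time_s: 16.32
eef_pos: [407.7, 241.1, 125.8]
ee_rot: [0.001, 0.627, 0.779, 0.002]
force: [1.0, -0.3, -0.1]
grip_width: 0.997
grip_force: 0.0
```

Call:
move_arm:
  moves:
    - {"turn":[0,0,0],"translation":[0,0,30],"hand":1}
    - {"turn":[0,0,0],"translation":[0,0,0],"hand":1}
    - {"turn":[0,0,0],"translation":[0,0,0],"hand":1}

```text
time_s: 16.57
eef_pos: [405.7, 235.6, 94.1]
ee_rot: [-0.001, 0.628, 0.778, -0.002]
force: [0.1, 0.2, 0.8]
grip_width: 0.998
grip_force: 0.0
```

```bash
python3 -c "
from h import *
plan(401.5,242,29,12.6)"
```

```text
t 16.57 p [405.7 235.6  94.1] psi 12.24 tilt [-0.003 -0.001 -1.   ] F [0.1 0.2 0.8] w 0.998 g 0.0 j6 0.06
turn z -0.0062
shift after turn [ 7.2 -2.4 65.2]
```

Call:
move_arm:
  moves:
    - {"turn":[0,0,-0.006],"translation":[7,-2.6,15],"hand":1}
    - {"turn":[0,0,0],"translation":[0,0,15],"hand":1}
    - {"turn":[0,0,0],"translation":[0,0,5],"hand":1}
    - {"turn":[0,0,0],"translation":[0,0,0],"hand":1}
    - {"turn":[0,0,0],"translation":[0,0,0],"hand":1}

```text
time_s: 16.98
eef_pos: [402.9, 242.0, 61.1]
ee_rot: [0.0, 0.625, 0.781, 0.0]
force: [-0.5, 0.2, -0.2]
grip_width: 0.998
grip_force: 0.0
```

```bash
python3 -c "
from h import *
plan(401.5,242,29,12.6)"
```

```text
t 16.98 p [402.9 242.   61.1] psi 12.63 tilt [ 0.001  0.    -1.   ] F [-0.5  0.2 -0.2] w 0.998 g 0.0 j6 0.07
turn z 0.0006
shift after turn [ 0.3 -1.4 32.1]
```

Call:
move_arm:
  moves:
    - {"turn":[0,0,0],"translation":[0,-1,10],"hand":1}
    - {"turn":[0,0,0],"translation":[0,0,12],"hand":1}
    - {"turn":[0,0,0],"translation":[0,0,8],"hand":1}
    - {"turn":[0,0,0],"translation":[0,0,1],"hand":1}
    - {"turn":[0,0,0],"translation":[0,0,0],"hand":0.9}
    - {"turn":[0,0,0],"translation":[0,0,0],"hand":0.84}
    - {"turn":[0,0,0],"translation":[0,0,0],"hand":0.8}
    - {"turn":[0,0,0],"translation":[0,0,0],"hand":0.77}

```text
time_s: 17.65
eef_pos: [401.4, 242.1, 29.6]
ee_rot: [0.0, 0.624, 0.781, 0.0]
force: [-0.3, 0.1, 0.0]
grip_width: 0.773
grip_force: 0.0
```

Call:
move_arm:
  moves:
    - {"turn":[0,0,0],"translation":[0,0,0],"hand":0.75}
    - {"turn":[0,0,0],"translation":[0,0,0],"hand":0.73}
    - {"turn":[0,0,0],"translation":[0,0,0],"hand":0.71}
    - {"turn":[0,0,0],"translation":[0,0,0],"hand":0.68}
    - {"turn":[0,0,0],"translation":[0,0,0],"hand":0.65}
    - {"turn":[0,0,0],"translation":[0,0,0],"hand":0.6}
    - {"turn":[0,0,0],"translation":[0,0,0],"hand":0.6}
  grip_force: 35

```text
time_s: 18.23
eef_pos: [401.6, 242.1, 29.9]
ee_rot: [0.0, 0.624, 0.781, 0.0]
force: [-1.6, -1.1, 9.3]
grip_width: 0.699
grip_force: 35.9
```

Call:
move_arm:
  moves:
    - {"turn":[0,0,0],"translation":[0,0,-2],"hand":0.6}
    - {"turn":[0,0,0],"translation":[0,0,-4],"hand":0.6}
    - {"turn":[0,0,0],"translation":[0,0,-15],"hand":0.6}
    - {"turn":[0,0,0],"translation":[0,0,-35],"hand":0.6}
    - {"turn":[0,0,0],"translation":[0,0,-40],"hand":0.6}
    - {"turn":[0,0,0],"translation":[0,0,-34],"hand":0.6}
    - {"turn":[0,0,0],"translation":[0,0,0],"hand":0.6}
    - {"turn":[0,0,0],"translation":[0,0,0],"hand":0.6}

```text
time_s: 18.9
eef_pos: [401.6, 242.2, 160.4]
ee_rot: [0.001, 0.624, 0.781, 0.001]
force: [1.2, -0.2, -1.7]
grip_width: 0.693
grip_force: 38.1
```

```bash
python3 - <<'E'
from layers import *
plan(382,100,160)
c=cam('side');V=pts(c)
m=(V[...,2]>125)&(V[...,2]<165)&(abs(V[...,0]-402)<45)&(abs(V[...,1]-242)<60)&(c['image'].min(2)>80)
P=V[m];print(rect(P[:,:2]),np.percentile(P[:,2],[1,2,10,50,90,98]).round(1))
rep('s comb',V,10,23);W=pts(cam('top'));rep('t comb',W,10,45)
cv2.imwrite('pics/s4.png',cv2.resize(c['image'][180:320,270:390],None,fx=4,fy=4,interpolation=cv2.INTER_CUBIC))
E
```

```text
t 18.9 p [401.6 242.2 160.4] psi 12.72 tilt [ 0.003  0.001 -1.   ] F [ 1.2 -0.2 -1.7] w 0.693 g 38.1 j6 0.07
shift after turn [-134.4  -50.4    0.2]
(array([400.6, 245.3]), 72.2, 63.9, 9.9) [144.5 144.8 147.8 160.5 162.8 163.8]
s comb 1201 (array([400.1, 244.3]), 133.6, 45.3, -79.3) mean [398.4 254.3] pca 101.5 z 13.6
t comb 418 (array([401.1, 226.8]), 94.5, 44.4, -78.5) mean [402.4 217.4] pca 111.4 z 16.4
```

View pics/s4.png

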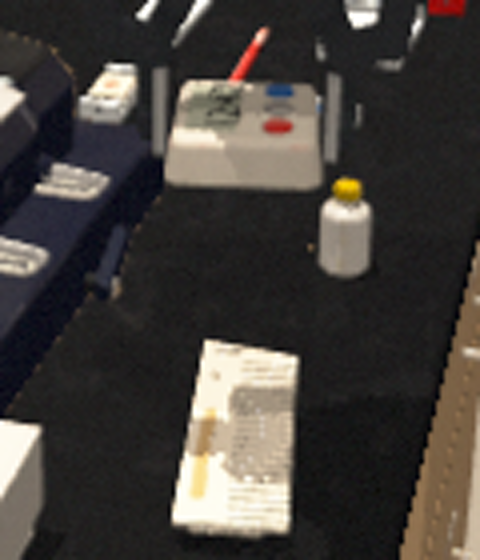

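The timer hangs level at crop (248,135) and the comb lies alone on its bar at (237,440), not shifted.

Call:
move_arm:
  moves:
    - {"turn":[0,0,0],"translation":[-35,-14,0],"hand":0.6}
    - {"turn":[0,0,0],"translation":[-40,-12,0],"hand":0.6}
    - {"turn":[0,0,0],"translation":[-40,-10,0],"hand":0.6}
    - {"turn":[0,0,0],"translation":[-40,-8,0],"hand":0.6}
    - {"turn":[0,0,0],"translation":[-40,-8,0],"hand":0.6}
    - {"turn":[0,0,0],"translation":[-40,-8,0],"hand":0.6}
    - {"turn":[0,0,0],"translation":[-40,-4,0],"hand":0.6}
    - {"turn":[0,0,0.09],"translation":[-40,0,0],"hand":0.6}
    - {"turn":[0,0,0.09],"translation":[-40,0,0],"hand":0.6}
    - {"turn":[0,0,0.089],"translation":[-40,0,0],"hand":0.6}

```text
time_s: 19.83
eef_pos: [414.5, -160.6, 157.6]
ee_rot: [-0.001, 0.725, 0.689, -0.0]
force: [0.3, -0.0, -0.3]
grip_width: 0.695
grip_force: 38.1
```

```bash
python3 -c "
from h import *
plan(436.2,-281.5,60,-2.7)"
```

```text
t 19.83 p [ 414.5 -160.6  157.6] psi -2.97 tilt [-0.002  0.002 -1.   ] F [ 0.3 -0.  -0.3] w 0.695 g 38.1 j6 -0.58
turn z -0.0047
shift after turn [-119.9   27.6   97.4]
```

Call:
move_arm:
  moves:
    - {"turn":[0,0,0],"translation":[-38,8,0],"hand":0.6}
    - {"turn":[0,0,0],"translation":[-38,8,0],"hand":0.6}
    - {"turn":[0,0,0],"translation":[-30,8,15],"hand":0.6}
    - {"turn":[0,0,0],"translation":[-5,0,30],"hand":0.6}
    - {"turn":[0,0,0],"translation":[0,0,30],"hand":0.6}
    - {"turn":[0,0,0],"translation":[0,0,15],"hand":0.6}
    - {"turn":[0,0,0],"translation":[0,0,0],"hand":0.6}
    - {"turn":[0,0,0],"translation":[0,0,0],"hand":0.6}

```text
time_s: 20.5
eef_pos: [433.2, -270.3, 67.9]
ee_rot: [-0.002, 0.724, 0.69, -0.0]
force: [1.0, -1.1, -0.5]
grip_width: 0.697
grip_force: 38.1
```

```bash
python3 -c "
from h import *
plan(436.2,-281.5,23,-2.7)"
```

```text
t 20.5 p [ 433.2 -270.3   67.9] psi -2.69 tilt [-0.002  0.002 -1.   ] F [ 1.  -1.1 -0.5] w 0.697 g 38.1 j6 -0.74
turn z 0.0001
shift after turn [-11.1   3.6  44.9]
```

Call:
move_arm:
  moves:
    - {"turn":[0,0,0],"translation":[-11,3.3,5],"hand":0.6}
    - {"turn":[0,0,0],"translation":[0,0,18],"hand":0.6}
    - {"turn":[0,0,0],"translation":[0,0,10],"hand":0.6}
    - {"turn":[0,0,0],"translation":[0,0,6],"hand":0.6}
    - {"turn":[0,0,0],"translation":[0,0,0],"hand":0.6}
    - {"turn":[0,0,0],"translation":[0,0,0],"hand":0.6}
    - {"turn":[0,0,0],"translation":[0,0,0],"hand":0.6}

```text
time_s: 21.08
eef_pos: [436.9, -282.3, 30.8]
ee_rot: [0.001, 0.723, 0.69, 0.0]
force: [0.1, 0.3, -0.3]
grip_width: 0.694
grip_force: 38.1
```

```bash
python3 -c "
from h import *
plan(436.2,-281.5,22.5,-2.7)"
```

```text
t 21.08 p [ 436.9 -282.3   30.8] psi -2.68 tilt [ 0.001 -0.001 -1.   ] F [ 0.1  0.3 -0.3] w 0.694 g 38.1 j6 -0.75
turn z 0.0003
shift after turn [ 0.8 -0.7  8.3]
```

Call:
move_arm:
  moves:
    - {"turn":[0,0,0],"translation":[0,0,4],"hand":0.6}
    - {"turn":[0,0,0],"translation":[0,0,2],"hand":0.6}
    - {"turn":[0,0,0],"translation":[0,0,1],"hand":0.6}
    - {"turn":[0,0,0],"translation":[0,0,1],"hand":0.6}
    - {"turn":[0,0,0],"translation":[0,0,0],"hand":0.6}
    - {"turn":[0,0,0],"translation":[0,0,0],"hand":0.6}
    - {"turn":[0,0,0],"translation":[0,0,0],"hand":0.6}

```text
time_s: 21.67
eef_pos: [436.6, -282.0, 22.6]
ee_rot: [0.0, 0.723, 0.69, -0.0]
force: [-2.9, 1.7, 6.2]
grip_width: 0.696
grip_force: 39.2
```

Call:
move_arm:
  moves:
    - {"turn":[0,0,0],"translation":[0,0,0],"hand":0.69}
    - {"turn":[0,0,0],"translation":[0,0,0],"hand":0.74}
    - {"turn":[0,0,0],"translation":[0,0,0],"hand":0.85}
    - {"turn":[0,0,0],"translation":[0,0,0],"hand":0.95}
    - {"turn":[0,0,0],"translation":[0,0,-10],"hand":1}
    - {"turn":[0,0,0],"translation":[0,0,-30],"hand":1}
    - {"turn":[0,0,0],"translation":[0,0,-38],"hand":1}
    - {"turn":[0,0,0],"translation":[0,-25,-38],"hand":0.8}
    - {"turn":[0,0,-0.118],"translation":[20,-25,0],"hand":0.7}
    - {"turn":[0,0,-0.118],"translation":[40,0,0],"hand":0.7}

```text
time_s: 22.5
eef_pos: [385.4, -221.9, 137.1]
ee_rot: [0.002, 0.637, 0.771, -0.001]
force: [0.8, 1.3, 0.1]
grip_width: 0.696
grip_force: 0.0
```

```bash
python3 - <<'E'
from layers import *
plan(400,242,135,10.9)
for n in('top','side'):
    c=cam(n);X=pts(c)
    rep(n+' comb',X,10,23)
    rep(n+' timer',X,22,34,x=(390,485),y=(-345,-225))
    cv2.imwrite(f'pics/{n}5.png',c['image'])
E
```

```text
t 22.5 p [ 385.4 -221.9  137.1] psi 10.9 tilt [ 0.003 -0.004 -1.   ] F [0.8 1.3 0.1] w 0.696 g 0.0 j6 -0.98
turn z -0.0001
shift after turn [4.528e+02 1.021e+02 3.000e-01]
top comb 772 (array([397.8, 243.9]), 130.4, 45.7, -78.9) mean [398.1 246. ] pca 101.2 z 16.5
top timer None
side comb 1198 (array([400. , 245.5]), 132.4, 45.5, -79.3) mean [398.4 254.3] pca 101.5 z 13.6
side timer 128 (array([ 436.6, -280.4]), 62.8, 55.2, 86.7) mean [ 436.4 -276.9] pca 68.5 z 24.2
```

Call:
move_arm:
  moves:
    - {"turn":[0,0,0],"translation":[40,5,0],"hand":0.7}
    - {"turn":[0,0,0],"translation":[40,7,0],"hand":0.7}
    - {"turn":[0,0,0],"translation":[40,8,0],"hand":0.7}
    - {"turn":[0,0,0],"translation":[40,8,0],"hand":0.7}
    - {"turn":[0,0,0],"translation":[40,8,0],"hand":0.7}
    - {"turn":[0,0,0],"translation":[40,10,0],"hand":0.7}
    - {"turn":[0,0,0],"translation":[40,10,0],"hand":0.7}
    - {"turn":[0,0,0],"translation":[40,10,0],"hand":0.7}
    - {"turn":[0,0,0],"translation":[40,10,0],"hand":0.7}
    - {"turn":[0,0,0],"translation":[40,10,0],"hand":0.7}

```text
time_s: 23.43
eef_pos: [396.1, 191.4, 135.6]
ee_rot: [0.0, 0.637, 0.771, 0.0]
force: [1.4, -0.8, -0.3]
grip_width: 0.704
grip_force: 0.0
```

```bash
python3 -c "
from h import *
plan(399,244,70,11)"
```

```text
t 23.43 p [396.1 191.4 135.6] psi 10.81 tilt [ 0.001  0.    -1.   ] F [ 1.4 -0.8 -0.3] w 0.704 g 0.0 j6 -0.01
turn z -0.0033
shift after turn [51.1 12.8 65.7]
```

Call:
move_arm:
  moves:
    - {"turn":[0,0,-0.003],"translation":[30,10,0],"hand":0.7}
    - {"turn":[0,0,0],"translation":[19,3,20],"hand":0.7}
    - {"turn":[0,0,0],"translation":[0,0,30],"hand":0.7}
    - {"turn":[0,0,0],"translation":[0,0,25],"hand":0.7}
    - {"turn":[0,0,0],"translation":[0,0,0],"hand":0.7}
    - {"turn":[0,0,0],"translation":[0,0,0],"hand":0.7}
    - {"turn":[0,0,0],"translation":[0,0,0],"hand":0.7}

```text
time_s: 24.02
eef_pos: [400.6, 239.8, 61.4]
ee_rot: [0.001, 0.636, 0.771, 0.001]
force: [-0.1, -0.4, 0.8]
grip_width: 0.7
grip_force: 0.0
```

```bash
python3 -c "
from h import *
plan(399,244,24,11)"
```

```text
t 24.02 p [400.6 239.8  61.4] psi 10.97 tilt [ 0.002  0.001 -1.   ] F [-0.1 -0.4  0.8] w 0.7 g 0.0 j6 0.1
turn z -0.0006
shift after turn [ 4.4 -0.9 37.4]
```

Call:
move_arm:
  moves:
    - {"turn":[0,0,0],"translation":[4.4,-1,12],"hand":0.7}
    - {"turn":[0,0,0],"translation":[0,0,12],"hand":0.7}
    - {"turn":[0,0,0],"translation":[0,0,8],"hand":0.7}
    - {"turn":[0,0,0],"translation":[0,0,4],"hand":0.7}
    - {"turn":[0,0,0],"translation":[0,0,1],"hand":0.7}
    - {"turn":[0,0,0],"translation":[0,0,0],"hand":0.66}
    - {"turn":[0,0,0],"translation":[0,0,0],"hand":0.62}
    - {"turn":[0,0,0],"translation":[0,0,0],"hand":0.58}
    - {"turn":[0,0,0],"translation":[0,0,0],"hand":0.56}
  grip_force: 35

```text
time_s: 24.77
eef_pos: [398.2, 243.9, 23.3]
ee_rot: [0.0, 0.636, 0.772, 0.0]
force: [1.5, 0.9, 0.2]
grip_width: 0.563
grip_force: 0.3
```

Call:
move_arm:
  moves:
    - {"turn":[0,0,0],"translation":[0,0,0],"hand":0.54}
    - {"turn":[0,0,0],"translation":[0,0,0],"hand":0.52}
    - {"turn":[0,0,0],"translation":[0,0,0],"hand":0.5}
    - {"turn":[0,0,0],"translation":[0,0,0],"hand":0.47}
    - {"turn":[0,0,0],"translation":[0,0,0],"hand":0.42}
    - {"turn":[0,0,0],"translation":[0,0,0],"hand":0.42}

```text
time_s: 25.27
eef_pos: [398.0, 243.9, 23.3]
ee_rot: [0.0, 0.636, 0.772, 0.0]
force: [-0.3, -0.4, 5.9]
grip_width: 0.501
grip_force: 34.7
```

Call:
move_arm:
  moves:
    - {"turn":[0,0,0],"translation":[0,0,-2],"hand":0.4}
    - {"turn":[0,0,0],"translation":[0,0,-4],"hand":0.4}
    - {"turn":[0,0,0],"translation":[0,0,-15],"hand":0.4}
    - {"turn":[0,0,0],"translation":[0,0,-30],"hand":0.4}
    - {"turn":[0,0,0],"translation":[0,0,-35],"hand":0.4}
    - {"turn":[0,0,0],"translation":[0,0,-40],"hand":0.4}
    - {"turn":[0,0,0],"translation":[0,0,-10],"hand":0.4}
    - {"turn":[0,0,0],"translation":[0,0,0],"hand":0.4}
    - {"turn":[0,0,0],"translation":[0,0,0],"hand":0.4}

```text
time_s: 26.02
eef_pos: [397.5, 243.8, 158.7]
ee_rot: [-0.0, 0.636, 0.772, -0.0]
force: [1.0, -0.5, -2.1]
grip_width: 0.498
grip_force: 35.8
```

```bash
python3 - <<'E'
from layers import *
plan(382,100,160)
c=cam('side');V=pts(c)
m=(V[...,2]>130)&(V[...,2]<160)&(abs(V[...,0]-402)<50)&(abs(V[...,1]-242)<80)&(c['image'].min(2)>110)
P=V[m];print(rect(P[:,:2]),np.percentile(P[:,2],[2,10,50,90,98]).round(1))
Q=P-P.mean(0);A=np.c_[P[:,:2]-P[:,:2].mean(0),np.ones(len(P))];print(np.linalg.lstsq(A,P[:,2],rcond=None)[0].round(3))
cv2.imwrite('pics/s6.png',cv2.resize(c['image'][180:320,270:390],None,fx=4,fy=4,interpolation=cv2.INTER_CUBIC))
E
```

```text
t 26.02 p [397.5 243.8 158.7] psi 11.0 tilt [-0. -0. -1.] F [ 1.  -0.5 -2.1] w 0.498 g 35.8 j6 0.11
shift after turn [-138.2  -42.7   -1.3]
(array([396. , 244.9]), 131.1, 52.1, -80.2) [145.4 148.  148.9 149.5 150. ]
[-3.000e-03 -5.000e-03  1.488e+02]
```

View pics/s6.png

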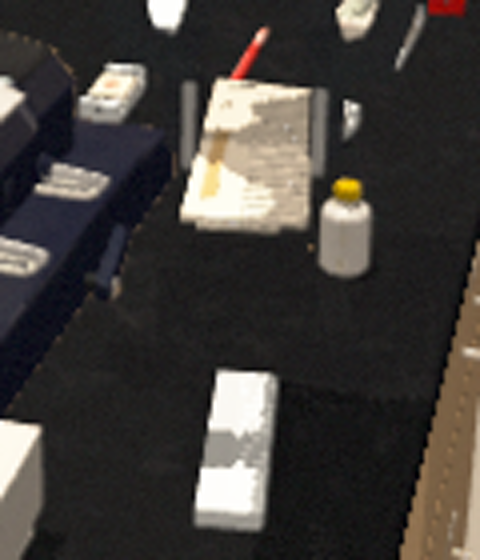

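The comb hangs level at crop (250,155) and the bare bar stays behind at (237,450).

Call:
move_arm:
  moves:
    - {"turn":[0,0,0],"translation":[-35,-14,0],"hand":0.4}
    - {"turn":[0,0,0],"translation":[-40,-10,0],"hand":0.4}
    - {"turn":[0,0,0],"translation":[-40,-8,0],"hand":0.4}
    - {"turn":[0,0,0],"translation":[-40,-8,0],"hand":0.4}
    - {"turn":[0,0,0],"translation":[-40,-8,0],"hand":0.4}
    - {"turn":[0,0,0],"translation":[-40,-8,0],"hand":0.4}
    - {"turn":[0,0,0],"translation":[-40,-4,0],"hand":0.4}
    - {"turn":[0,0,0],"translation":[-40,0,0],"hand":0.4}
    - {"turn":[0,0,0.09],"translation":[-35,10,0],"hand":0.4}
    - {"turn":[0,0,0.088],"translation":[-35,20,0],"hand":0.4}

```text
time_s: 26.9
eef_pos: [437.8, -143.7, 157.2]
ee_rot: [-0.002, 0.704, 0.71, -0.0]
force: [1.2, -0.2, 0.4]
grip_width: 0.5
grip_force: 35.9
```

```bash
python3 -c "
from h import *
plan(597.9,-305,60,.8)"
```

```text
t 26.9 p [ 437.8 -143.7  157.2] psi 0.47 tilt [-0.003  0.002 -1.   ] F [ 1.2 -0.2  0.4] w 0.5 g 35.9 j6 -0.58
turn z -0.0058
shift after turn [-163.7  158.1   96.4]
```

Call:
move_arm:
  moves:
    - {"turn":[0,0,-0.004],"translation":[-27,27,0],"hand":0.4}
    - {"turn":[0,0,0],"translation":[-27,27,0],"hand":0.4}
    - {"turn":[0,0,0],"translation":[-27,27,0],"hand":0.4}
    - {"turn":[0,0,0],"translation":[-27,27,0],"hand":0.4}
    - {"turn":[0,0,0],"translation":[-27,27,0],"hand":0.4}
    - {"turn":[0,0,0],"translation":[-15,15,10],"hand":0.4}
    - {"turn":[0,0,0],"translation":[0,0,25],"hand":0.4}
    - {"turn":[0,0,0],"translation":[0,0,30],"hand":0.4}
    - {"turn":[0,0,0],"translation":[0,0,0],"hand":0.4}
    - {"turn":[0,0,0],"translation":[0,0,0],"hand":0.4}

```text
time_s: 27.73
eef_pos: [590.5, -288.7, 91.3]
ee_rot: [-0.003, 0.701, 0.713, -0.0]
force: [0.6, 0.4, 0.6]
grip_width: 0.498
grip_force: 36.0
```

```bash
python3 -c "
from h import *
plan(597.9,-305,21.5,.8)"
```

```text
t 27.73 p [ 590.5 -288.7   91.3] psi 1.03 tilt [-0.005  0.003 -1.   ] F [0.6 0.4 0.6] w 0.498 g 36.0 j6 -0.65
turn z 0.004
shift after turn [-16.7   7.5  69.7]
```

Call:
move_arm:
  moves:
    - {"turn":[0,0,0],"translation":[-14,6,0],"hand":0.4}
    - {"turn":[0,0,0],"translation":[0,0,15],"hand":0.4}
    - {"turn":[0,0,0],"translation":[0,0,20],"hand":0.4}
    - {"turn":[0,0,0],"translation":[0,0,10],"hand":0.4}
    - {"turn":[0,0,0],"translation":[0,0,0],"hand":0.4}
    - {"turn":[0,0,0],"translation":[0,0,0],"hand":0.4}
    - {"turn":[0,0,0],"translation":[0,0,0],"hand":0.4}

```text
time_s: 28.32
eef_pos: [598.4, -303.6, 50.6]
ee_rot: [0.001, 0.701, 0.714, 0.0]
force: [-0.2, -0.5, -0.1]
grip_width: 0.501
grip_force: 36.0
```

```bash
python3 -c "
from h import *
plan(597.9,-305,21.5,.8)"
```

```text
t 28.32 p [ 598.4 -303.6   50.6] psi 1.04 tilt [ 0.002 -0.001 -1.   ] F [-0.2 -0.5 -0.1] w 0.501 g 36.0 j6 -0.66
turn z 0.0042
shift after turn [-1.3 -0.6 29.1]
```

Call:
move_arm:
  moves:
    - {"turn":[0,0,0.004],"translation":[-1,-0.5,12],"hand":0.4}
    - {"turn":[0,0,0],"translation":[0,0,8],"hand":0.4}
    - {"turn":[0,0,0],"translation":[0,0,4],"hand":0.4}
    - {"turn":[0,0,0],"translation":[0,0,2],"hand":0.4}
    - {"turn":[0,0,0],"translation":[0,0,1],"hand":0.4}
    - {"turn":[0,0,0],"translation":[0,0,0],"hand":0.4}
    - {"turn":[0,0,0],"translation":[0,0,0],"hand":0.4}
    - {"turn":[0,0,0],"translation":[0,0,0],"hand":0.4}

```text
time_s: 28.98
eef_pos: [597.4, -304.3, 24.8]
ee_rot: [0.0, 0.702, 0.712, -0.0]
force: [-11.8, 6.6, 24.9]
grip_width: 0.503
grip_force: 54.4
```

Call:
move_arm:
  moves:
    - {"turn":[0,0,0],"translation":[0,0,-1.5],"hand":0.48}
    - {"turn":[0,0,0],"translation":[0,0,0],"hand":0.51}
    - {"turn":[0,0,0],"translation":[0,0,0],"hand":0.54}
    - {"turn":[0,0,0],"translation":[0,0,0],"hand":0.57}
    - {"turn":[0,0,0],"translation":[0,0,0],"hand":0.62}
    - {"turn":[0,0,0],"translation":[0,0,0],"hand":0.68}
    - {"turn":[0,0,0],"translation":[0,0,0],"hand":0.7}

```text
time_s: 29.57
eef_pos: [597.2, -304.2, 23.0]
ee_rot: [-0.0, 0.702, 0.712, -0.0]
force: [0.0, -0.3, -0.8]
grip_width: 0.697
grip_force: 0.0
```

Call:
move_arm:
  moves:
    - {"turn":[0,0,0],"translation":[0,0,-10],"hand":0.7}
    - {"turn":[0,0,0],"translation":[0,0,-30],"hand":0.7}
    - {"turn":[0,0,0],"translation":[0,0,-40],"hand":0.7}
    - {"turn":[0,0,0],"translation":[0,-40,-40],"hand":0.7}
    - {"turn":[0,0,0],"translation":[0,-40,-40],"hand":0.7}
    - {"turn":[0,0,0],"translation":[-25,-40,0],"hand":0.7}
    - {"turn":[0,0,0],"translation":[-40,-40,0],"hand":0.7}
    - {"turn":[0,0,0],"translation":[-40,-30,0],"hand":0.7}
    - {"turn":[0,0,0],"translation":[-40,0,0],"hand":0.7}
    - {"turn":[0,0,0],"translation":[-40,0,0],"hand":0.7}

```text
time_s: 30.4
eef_pos: [449.6, -473.0, 163.9]
ee_rot: [0.0, 0.703, 0.712, -0.0]
force: [0.4, -0.2, 0.2]
grip_width: 0.704
grip_force: 0.0
```

```bash
python3 - <<'E'
from layers import *
plan(144,-504,250)
for n in('top','side'):
    c=cam(n);X=pts(c)
    rep(n+' comb',X,11,17,x=(560,640),y=(-375,-235));rep(n+' crest',X,4.5,25,x=(560,640),y=(-400,-220))
    rep(n+' timer',X,22,34,x=(390,485),y=(-345,-225));rep(n+' trest',X,4.5,34,x=(390,485),y=(-345,-225))
    rep(n+' disp',X,18.5,30,x=(400,480),y=(-125,-25))
    rep(n+' block',X,12.5,25,x=(545,620),y=(-130,-80))
    rep(n+' vial',X,8,60,x=(340,430),y=(40,110))
    S=c['image'][145:250,290:460] if n=='top' else c['image'][140:260,270:410]
    cv2.imwrite(f'pics/{n}7.png',cv2.resize(S,None,fx=4.5,fy=4.5,interpolation=cv2.INTER_CUBIC))
E
```

```text
t 30.4 p [ 449.6 -473.   163.9] psi 0.74 tilt [ 0.001 -0.001 -1.   ] F [ 0.4 -0.2  0.2] w 0.704 g 0.0 j6 -1.0
shift after turn [ -27.2 -305.9  -86.3]
top comb 584 (array([ 594.6, -304.8]), 132.6, 45.2, -88.9) mean [ 596.3 -304.1] pca 89.1 z 13.4
top crest 944 (array([ 595.5, -305.3]), 157.6, 50.0, 89.6) mean [ 595.5 -306.4] pca 90.9 z 12.8
top timer 512 (array([ 434.7, -282. ]), 63.3, 57.7, 87.5) mean [ 434.  -282.2] pca 88.6 z 26.2
top trest 860 (array([ 433.8, -281.2]), 96.0, 64.8, 88.4) mean [ 433.7 -280. ] pca 87.1 z 24.3
top disp None
top block 135 (array([ 580.1, -105.1]), 38.1, 28.0, -89.5) mean [ 580.5 -104.9] pca 97.1 z 16.6
top vial 82 (array([387.1,  65.3]), 24.0, 23.6, 3.2) mean [387.2  64.6] pca 157.8 z 38.8
side comb 131 (array([ 596. , -302.3]), 128.0, 44.7, -89.4) mean [ 595.9 -298.8] pca 90.0 z 11.7
side crest 273 (array([ 596.7, -303.6]), 160.9, 47.1, 89.6) mean [ 596.7 -294.8] pca 90.5 z 11.3
side timer 125 (array([ 436.9, -280. ]), 58.9, 55.0, 87.1) mean [ 435.9 -277.9] pca 73.5 z 24.1
side trest 318 (array([ 436.9, -279.7]), 101.8, 61.3, 87.1) mean [ 434.3 -260.5] pca 70.2 z 18.0
side disp 103 (array([440.9, -70.3]), 60.2, 28.7, 77.7) mean [440.7 -69.1] pca 70.9 z 19.7
side block 53 (array([ 582.5, -102.2]), 36.8, 25.6, 88.4) mean [ 582.6 -100.4] pca 88.9 z 14.7
side vial 211 (array([388.8,  72.3]), 26.3, 18.6, 8.7) mean [388.6  73.9] pca 10.6 z 29.3
```

View pics/top7.png

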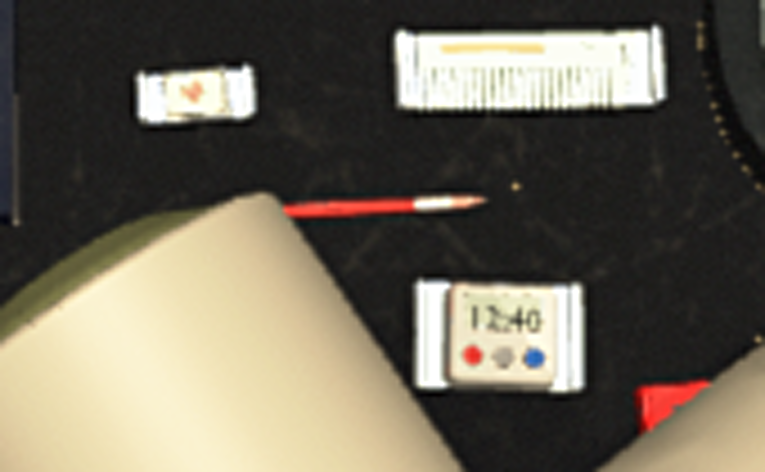

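View pics/side7.png

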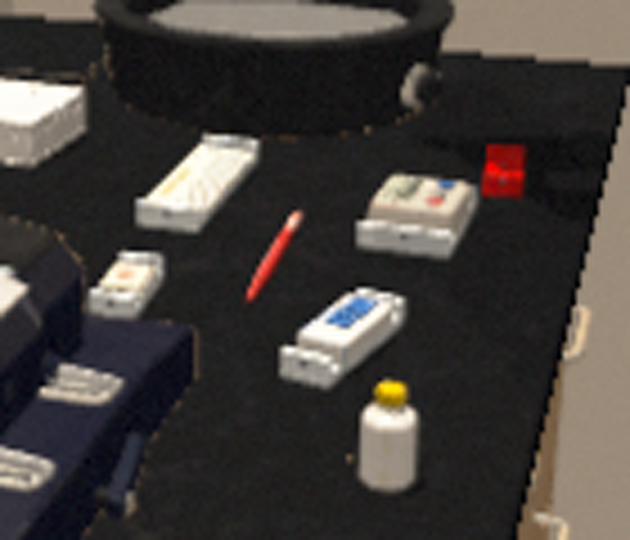

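The comb (crop (530,70)), the timer (500,335) and the block (197,95) lie flat and centred between their cheeks, and so does the dispenser (side crop (345,335)). The vial is where it was.

```bash
python3 -c "
from h import *
print(finish_job())"
```

```text
the job is handed in; nothing more can be done
None
```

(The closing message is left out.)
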